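# Turn the fret-sawing board end for end in its stand

## Robot

A 7-joint arm with a two-finger parallel gripper is mounted at the origin on the work surface. World frame = base frame: x ahead of the robot, y to its left, z up, the work surface at z = 0. Lengths are in m, angles in rad, forces in N, time in s.
With the tool pointing down it reaches from about 0.4 to 0.85 m from the base axis. Payload 4.5 kg.
Tool frame: the origin (TCP) lies on the centre line of the jaws, within the pads' length; the fingertips stand 14 mm ahead of it and the grasp point (between the pads) lies 5 mm behind it (r.tcp_to_tips is the z of the fingertips in the tool frame, in m); z points along the fingers, y is the direction in which the jaws open and shut (so a half turn about z gives the same grasp; the last joint's range is limited). The gripper opens to 88 mm and grips with 3 to 60 N. Pads are 18 mm wide; open, the fingers measure 123 mm over their backs; the gripper's body (75 mm by 187 mm) begins 45 mm behind the grasp point.
Start: joints at [1.362, 0.689, -0.195, 1.565, 0.157, 0.902, -0.215], TCP at [0.15, -0.607, 0.253] pointing down, gripper open.
Joint ranges: [-3.01, 3.01], [-0.46, 2.08], [-1.47, 1.51], [0.13, 2.56], [-1, 4.14], [0.04, 2.09], [-2.66, 2.66]. Speed limits (rad/s): [2.57, 2.57, 3.14, 3.14, 3.14, 3.14, 3.14].

## Interface

Orientations are given as a unit quaternion [x, y, z, w].
In Python, from plant import r, viewer gives the robot as it stands.
- The arm moves only by the shell command python3 -m inch 'ROWS' [FORCE]. ROWS is JSON, a list of rows, each a list of 3 entries, a list of its own where there are three numbers: the closure, from 0 (fully open) to 1 (shut), then the shift along the tool's x, y, z in cm, then the turn about the tool's z in degrees. In form: [[fingers, [x, y, z], yaw], ...]. A call has 1 to 20 rows; each row is the pose to reach, as a shift and turn from the pose commanded when the call began, along the tool's axes at that moment; what a row does not reach only later rows make up. A row lasts 1/10 s, in which the tool goes at most 50 mm and 8.59 degrees, less where a joint would pass 70% of its speed; a pose out of reach is approached as far as the arm can. A call with a gripper value outside its range is refused whole. The fingers move at their own pace and stop on an object; FORCE is the grip in N (left out, the last holds). Time passes only in rows, so rows that repeat a pose let the fingers close. It gives the time, the measured TCP pose, the force and the opening at its end, in the units of the state.
- r.get_state(): the state, without advancing time (a new reading comes with each control period).
- viewer.snapshot(name): name is "scene" or "top" or "wrist"; returns the picture (384x512x3 uint8, red, green, blue); there is no depth.
- viewer.camera_params(name): a dict with "intrinsics" (3x3 intrinsics, pixels), "world_to_cam" (4x4, takes a point from world to camera coordinates). Camera axes: x right, y up, looking along -z (the intrinsics and any distortion apply to the point x, -y, -z); pixel columns grow to the right and rows downward; lengths in m; the calibration is good to about 2 mm. A picture is of the moment at which its call begins: read the wrist's pose just before it. camera_params takes no time and is no camera call; for the wrist camera it gives the pose at the moment of the call.
- r.finish_job(): hands the job in, once; it reports no verdict.
Trained networks look in the newest picture that a camera, given by its name, has taken for a name from the list of things; names that differ only in an ending like _2 or _b are one class to them, and where a whole thing is asked for, a point or a joint stands for the part that bears it (a point fixed in the world has none). Each returns a list of dicts, best first, with "p" (0 to 1); they miss things now and then, are a little off and sometimes report something else, mostly with a low value. They report only what shows in the picture. A call takes as long as a camera call. They do not tell look-alikes from the thing itself.
- viewer.outline_of(camera, name): "pixels" (384x512 bool, what is visible of it) and "bbox" ([left, top, width, height] in pixels, round what is visible of it).
The state is a dict: "clock": time; "q": joint angles; "qd": joint speeds; "joint_torque": joint torques, N m; "tool_pos": TCP position; "eef_rot": TCP orientation; "contact_force": force on the tool from outside, world axes, zero at the start; "moment": the same for the moment, N m; "opening": opening from 0.0 (shut) to 1.0 (fully open).
Only numpy, scipy, OpenCV 4.12 (cv2) and the standard library are available. Lean on these libraries where they do the work, as an engineer would, in place of code of your own. Each camera call takes 0.05 s, during which the arm holds its last target.

## Task

The double-ended bench board in the fret-sawing stand has its plain filing end sticking out towards you. Turn the board end for end so that the V-notched sawing end sticks out instead, lying flat between the guide strips with its plain end pushed fully home against the stop, and then swing the toggle clamp's handle right down so that the clamp holds the board. Let go of everything, and leave the other things on the bench where they lie.

Things in the scene. Friction and masses are not known exactly. Their poses are not given: they have to be found in the camera images.
- stand: Plywood stand bolted to the bench, 110 mm high, with bare flat top (z = 110 mm) over x = 0 to 150 and y = -60 to 130 mm. Origin at bench level under the middle of its front edge, which faces the robot roughly; x points into the stand, y to its left, z up. The board lies on the top along x between two guide strips, up to a stop; a toggle clamp is screwed on at the left of them.
- guides (a point): Point on the stand's top midway between the front ends of the two guide strips (x = 50, y = 0, z = 110 mm in the stand's frame). The strips are 12 mm high, 11 to 18 mm wide and run from here to the stop; their inner faces stand 60 mm apart, flared to 74 mm at the front ends.
- stop (a point): Middle of the lower edge of the stop's face (x = 115, y = 0, z = 110 mm in the stand's frame, axes as the stand's). The stop is a wooden strip 12 mm high across the back ends of the guide strips.
- board: Loose hardwood bench board 190 x 56 x 22 mm, about 0.16 kg. Origin at its very middle; x points along it to the V-notched end, z through its thickness; either face may be up. At the start the notched end lies at the stop and the plain end sticks out 75 to 79 mm in front of the stand, in the air. Fully home, its middle is at x = 20, y = 0, z = 121 mm in the stand's frame.
- plain_end (a point): Middle of the board's plain end face, with corners clipped by 9 mm (95 mm from the board's middle, at mid thickness).
- v_end (a point): Middle of the board's notched end (95 mm from the board's middle, at mid thickness). The V is 32 mm wide here and 50 mm deep; a prong 12 mm wide stands at either side of it.
- clamp (a joint): Angle of the toggle clamp's handle, rad: 0 = flat, clamped (pointing to the stand's left, +y), 1.3 = standing up, open. It turns about a level axis along the stand's x through point clamp_pivot; pushing its upper part to the left and then down closes it. It stays where it is left; 2 to 5 N at the grip moves it, about 10 N in the last 0.02 rad as the foot bites; firm end stop at 0.
- clamp_pivot (a point): Middle of the handle's axis, fixed on the stand (x = 88, y = 90, z = 150 mm in its frame). The clamp's base and cheeks stand around it at x = 69 to 107, y = 52 to 106 mm, up to z = 158 mm.
- clamp_tip (a point): Middle of the free end of the clamp's handle, 130 mm from clamp_pivot; moves with the handle. The handle is a steel strip 12 mm high with a straight round black grip, 18 mm thick, over its last 85 mm.
- clamp_bar: The clamp's bar, 86 mm long, 15 mm wide, a spindle with a rubber foot (18 mm across) at its end; origin on its pivot (x = 88, y = 70, z = 150 mm in the stand's frame). Linked to the handle: angle from level = 1.3 x handle angle. Open, it stands up to about 235 mm above the bench, the foot clear to the left of the board and 80 mm above it; closed, the foot presses the board at x = 88, y = 0.
- saw: Bystander: coping saw lying flat, steel bow 160 by 110 mm, wooden handle, 29 mm high.
- block: Bystander: cork sanding block 110 by 65 by 35 mm.
- blank: Bystander: cut-out plywood blank 145 by 100 by 9 mm lying flat.
- glue: Bystander: white glue bottle, 64 mm across and 170 mm high, standing.
Not all that is in view belongs to the job. There is more than one size of the board; the one meant has the size given above.

How it is judged:
By the outcome, as a careful person would: the job done as asked, in the order asked, and still so for the second after the job is handed in, with the robot touching nothing.
It also fails if it takes over 64 s, if anything falls off the work surface, if the arm or the gripper's body presses on something with over 40 N, if the wrist force passes 120 N, or if a joint passes its speed limit or range.

## Working session

There is one attempt and no reset: what is moved stays moved. The work goes in short steps, Python scripts to look and compute and a shell command to move; the robot and the scene stay as the last step left them, time stands still between calls to the robot, and variables do not carry over. Pictures are saved under pics/ and viewed, and the job is handed in when it is done.

```bash
ls; mkdir -p pics
python3 - <<'E'
from plant import r, viewer
import cv2
s=r.get_state()
print(s)
for n in ("scene","top","wrist"):
    im=viewer.snapshot(n); cv2.imwrite(f"pics/{n}0.png",cv2.cvtColor(im,cv2.COLOR_RGB2BGR))
    p=viewer.camera_params(n); print(n,p)
E
```

```text
pics
{'clock': 0.0, 'q': array([ 1.36181679,  0.68999747, -0.19454168,  1.56632831,  0.15725922,
        0.90250483, -0.2150962 ]), 'qd': array([-0.00029289,  0.00027708, -0.00045009, -0.00040447,  0.00090466,
       -0.00097908,  0.00012943]), 'joint_torque': array([-7.70514907e-05, -5.27556574e+01, -1.26647439e+00, -1.53422105e+01,
       -5.25726657e-02,  6.69154484e-03,  1.87183873e-04]), 'tool_pos': array([ 0.15008264, -0.60608802,  0.25190648]), 'eef_rot': array([ 9.92635894e-01,  1.21132684e-01, -1.53621072e-04, -9.11927756e-04]), 'contact_force': array([-0.40023114,  0.78201325,  0.30007693]), 'moment': array([-0.00815356, -0.01114481, -0.01247602]), 'opening': 1.0003841280570003}
scene {'intrinsics': array([[380.39433164,   0.        , 256.61736901],
       [  0.        , 380.39433164, 194.60956796],
       [  0.        ,   0.        ,   1.        ]]), 'world_to_cam': array([[ 0.51867722,  0.85490924,  0.01020482, -0.19893614],
       [-0.61771695,  0.36646611,  0.69579333,  0.29625181],
       [ 0.59110043, -0.36719584,  0.71816955, -1.52704722],
       [ 0.        ,  0.   
[... 305 characters left out ...]
7,  0.02309694,  0.06732723, -0.57171914],
       [-0.06705631, -0.01231084,  0.99767324, -1.14067424],
       [ 0.        ,  0.        ,  0.        ,  1.        ]])}
wrist {'intrinsics': array([[278.5650249 ,   0.        , 258.86832937],
       [  0.        , 278.5650249 , 191.33154468],
       [  0.        ,   0.        ,   1.        ]]), 'world_to_cam': array([[ 2.40603644e-01, -9.70623248e-01, -6.30341816e-04,
        -6.23486691e-01],
       [ 9.31887694e-01,  2.31183189e-01, -2.79534720e-01,
         3.76461354e-02],
       [ 2.71468623e-01,  6.66696646e-02,  9.60135377e-01,
        -3.89443335e-01],
       [ 0.00000000e+00,  0.00000000e+00,  0.00000000e+00,
         1.00000000e+00]])}
```

View pics/scene0.png

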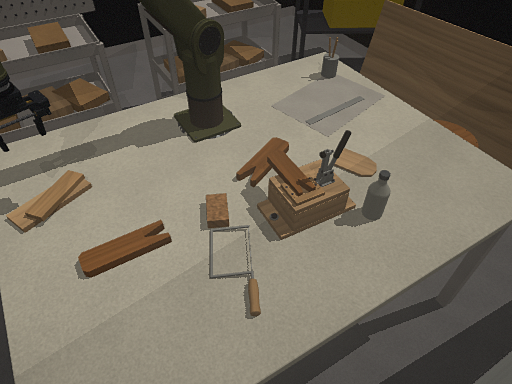

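View pics/top0.png

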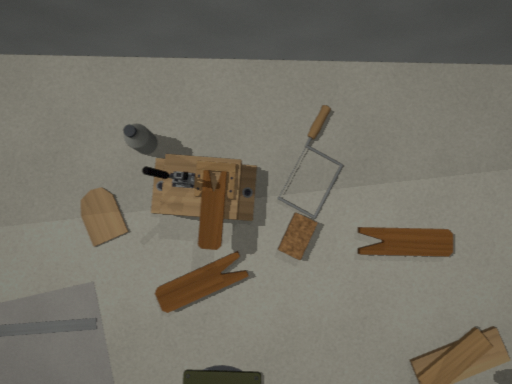

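View pics/wrist0.png

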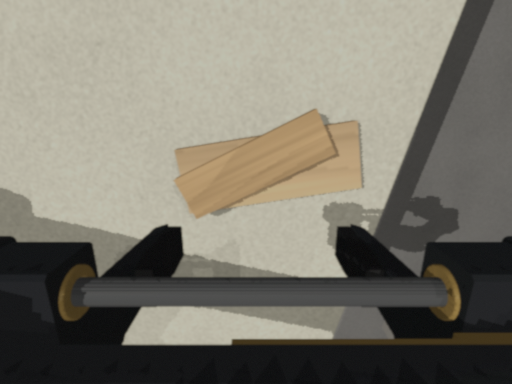

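```bash
cat > h.py <<'E'
from plant import r, viewer
import cv2, numpy as np
def snap(n,f=None):
    im=viewer.snapshot(n)
    if f: cv2.imwrite(f"pics/{f}.png",cv2.cvtColor(im,cv2.COLOR_RGB2BGR))
    return im
def proj(n,P,p=None):
    p=p or viewer.camera_params(n); P=np.atleast_2d(P); T=p["world_to_cam"]
    c=P@T[:3,:3].T+T[:3,3]; c=c*[1,-1,-1]; q=c@p["intrinsics"].T
    return q[:,:2]/q[:,2:]
def back(n,uv,z,p=None):
    p=p or viewer.camera_params(n); T=p["world_to_cam"]; R=T[:3,:3]; o=-R.T@T[:3,3]
    uv=np.atleast_2d(uv); d=np.c_[uv,np.ones(len(uv))]@np.linalg.inv(p["intrinsics"]).T
    d=(d*[1,-1,-1])@R
    return o+d*((z-o[2])/d[:,2])[:,None]
E
python3 - <<'E'
from h import *
for n,(x0,y0,x1,y1) in dict(top=(135,110,275,265),scene=(230,120,400,245)).items():
    im=snap(n)
    c=cv2.cvtColor(im[y0:y1,x0:x1],cv2.COLOR_RGB2BGR); f=4 if n=="scene" else 3.8
    c=cv2.resize(c,None,fx=f,fy=f,interpolation=cv2.INTER_CUBIC)
    cv2.imwrite(f"pics/crop_{n}.png",c); print(c.shape)
    for k in ("stand","board","clamp","clamp_bar"):
        for o in viewer.outline_of(n,k):
            m=o["pixels"]; ys,xs=np.nonzero(m)
            print(n,k,round(o["p"],2),o["bbox"],cv2.minAreaRect(np.c_[xs,ys].astype(np.float32)))
E
```

```text
(589, 532, 3)
top stand 0.76 [141.4, 154.0, 116.7, 65.8] ((198.1658172607422, 186.11105346679688), (112.75265502929688, 60.478214263916016), 4.332313537597656)
top stand 0.65 [197.6, 165.2, 28.2, 84.1] ((211.4873046875, 209.6776580810547), (23.867761611938477, 78.94173431396484), 4.085616588592529)
top board 0.97 [357.9, 225.2, 95.0, 33.9] ((403.9671630859375, 241.28118896484375), (94.53303527832031, 27.683212280273438), 1.4688007831573486)
top board 0.91 [197.3, 169.0, 31.4, 80.8] ((211.4064483642578, 209.5804901123047), (23.98264503479004, 78.82860565185547), 4.289153099060059)
top board 0.79 [153.9, 250.0, 92.3, 61.7] ((199.49972534179688, 282.1758117675781), (28.73383140563965, 94.3304672241211), 65.32313537597656)
top board 0.71 [143.1, 166.3, 32.5, 14.3] ((157.57058715820312, 173.18234252929688), (30.26180076599121, 7.48410177230835), 12.528807640075684)
top clamp 0.73 [200.5, 167.4, 23.8, 81.7] ((211.0880126953125, 209.56210327148438), (24.636207580566406, 78.82109069824219), 4.236394882202148)
top clamp_bar 0.21 [196.9, 168.1, 28.4, 81.1] ((211.34103393554688, 210.01376342773
[... 465 characters left out ...]
38873291015625, 19.592281341552734), 46.97492980957031)
scene board 0.67 [234.9, 137.1, 51.5, 47.6] ((263.25, 161.25001525878906), (21.920310974121094, 60.81118392944336), 45.0)
scene board 0.58 [75.8, 220.2, 97.5, 56.4] ((124.73396301269531, 247.80699157714844), (26.629634857177734, 93.45368957519531), 66.42530059814453)
scene clamp 0.61 [361.9, 171.3, 31.1, 48.4] ((377.5689697265625, 194.32757568359375), (21.726356506347656, 50.32343673706055), 21.801406860351562)
scene clamp 0.49 [325.9, 131.8, 25.6, 39.3] ((338.3578186035156, 149.6926727294922), (7.517868995666504, 43.82037353515625), 28.300756454467773)
scene clamp_bar 0.48 [318.9, 151.0, 11.1, 18.6] ((325.5, 160.0), (20.0, 11.0), 90.0)
```

View pics/crop_top.png

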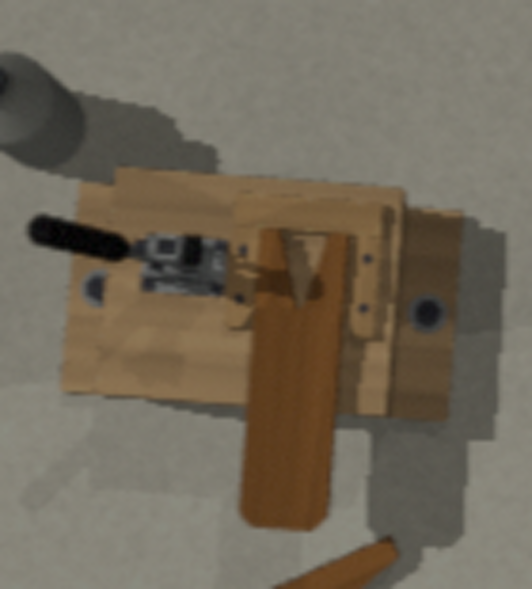

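View pics/crop_scene.png

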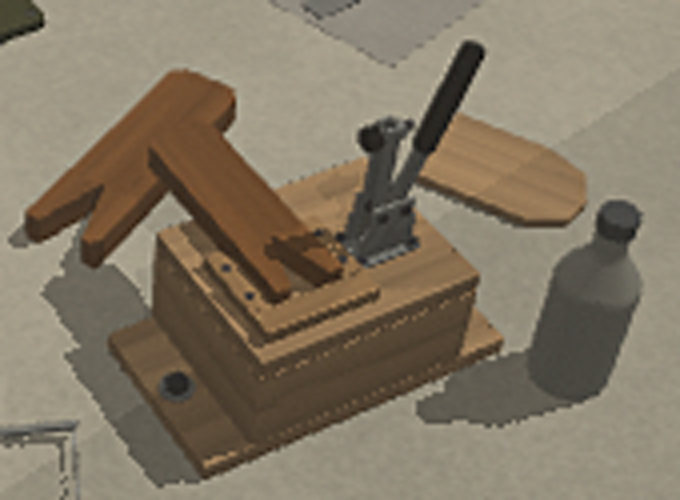

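```bash
cat > fit.py <<'E'
from h import *
from scipy.optimize import least_squares
top=[((404,188),(150,-60,110)),((388,414),(0,-60,110)),((115,168),(150,130,110))]
sc=[((262,357),(150,-60,110)),((157,236),(0,-60,110)),((479,276),(150,130,110))]
def st2w(q,P):
    c,s=np.cos(q[2]),np.sin(q[2]); P=np.atleast_2d(P)/1000.
    return np.c_[q[0]+c*P[:,0]-s*P[:,1],q[1]+s*P[:,0]+c*P[:,1],P[:,2]]
def w2st(q,P):
    c,s=np.cos(q[2]),np.sin(q[2]); P=np.atleast_2d(P)-[q[0],q[1],0]
    return 1000*np.c_[c*P[:,0]+s*P[:,1],-s*P[:,0]+c*P[:,1],P[:,2]]
E
python3 - <<'E'
from fit import *
tp=np.array([a for a,_ in top])/3.8+[135,110]-.37; s=np.array([a for a,_ in sc])/4+[230,120]-.37
P=np.array([b for _,b in top]);Q=np.array([b for _,b in sc])
f=lambda q:np.r_[(proj("top",st2w(q,P))-tp).ravel(),(proj("scene",st2w(q,Q))-s).ravel()]
for g in (f,lambda q:f(q)[:6]):
    o=least_squares(g,[.55,.05,0]); print(o.x,o.fun.round(1))
    q=o.x
    # board front corners in top crop at z=.132 (top face)
    uv=np.array([(240,512),(327,512),(258,526),(312,530),(261,229),(348,233),(303,306)])/3.8+[135,110]-.37
    print(w2st(q,back("top",uv,.132)).round(0))
    for k,v in dict(tip=(35,230)).items(): print(k,w2st(q,back("top",np.array(v)/3.8+[135,110]-.37,.150+.13*np.sin(1.3))))
    print(proj("scene",st2w(q,[(88,90+130*np.cos(1.3),150+130*np.sin(1.3)),(88,90,150)])), "seen scene tip",np.array((472,48))/4+[230,120])
# sizes of look-alikes
import cv2
for n,z in(("top",.022),):
  snap(n)
  for b in viewer.outline_of(n,"board"):
    ys,xs=np.nonzero(b["pixels"]); r4=cv2.boxPoints(cv2.minAreaRect(np.c_[xs,ys].astype(np.float32)))
    zz=.132 if b["bbox"][0]>190 and b["bbox"][0]<205 else z
    w=back(n,r4,zz); print(b["bbox"],[round(np.linalg.norm(w[i]-w[i+1])*1000) for i in (0,1)],w.mean(0).round(3))
E
```

```text
[ 0.50369378  0.02849982 -0.04685646] [ 0.3 -0.4  0.1  0.6  0.1 -0.4  0.2  1.4 -0.6 -1.3  0.7 -1.1]
[[-67.  28. 132.]
 [-63. -26. 132.]
 [-75.  16. 132.]
 [-75. -18. 132.]
 [113.  29. 132.]
 [115. -27. 132.]
 [ 66.  -1. 132.]]
tip [[ 87.95437595 136.29632782 275.2625641 ]]
[[345.59611222 130.65145638]
 [328.41161305 169.07274195]] seen scene tip [348. 132.]
[ 0.50357601  0.02850614 -0.04301042] [ 0.  -0.4  0.1  0.6 -0.1 -0.1]
[[-67.  29. 132.]
 [-63. -26. 132.]
 [-75.  17. 132.]
 [-75. -18. 132.]
 [113.  29. 132.]
 [115. -27. 132.]
 [ 66.  -2. 132.]]
tip [[ 88.59586009 135.9557991  275.2625641 ]]
[[345.55890748 130.49907165]
 [328.41168868 168.94169866]] seen scene tip [348. 132.]
[197.4, 169.4, 27.1, 79.1] [190, 59] [0.523 0.03  0.132]
[358.4, 224.7, 94.5, 32.7] [72, 254] [ 0.454 -0.473  0.022]
[155.1, 250.5, 90.6, 60.0] [250, 77] [0.333 0.065 0.022]
[275.6, 102.5, 64.6, 113.3] [292, 122] [ 0.663 -0.245  0.022]
[142.1, 153.8, 113.4, 64.0] [163, 306] [0.588 0.079 0.022]
```

Candidates in the top view: the board in the stand at (211,210) measures 190×~57 mm. The loose ones at (200,282) and (405,242) are about 250×75 mm and are look-alikes. I choose the stand's board. The crop confirms its notch is at the stop and its plain end is out.

```bash
cat >> fit.py <<'E'
Q0=np.array([.5036,.0285,-.0450])
from scipy.spatial.transform import Rotation as Rn
def plan(stand_xy=None,z=None,stand_yaw=None,q=Q0,world=None):
    s=r.get_state(); R=Rn.from_quat(s["eef_rot"]).as_matrix(); psi=np.arctan2(R[1,0],R[0,0])
    t=np.array(world) if world is not None else np.r_[st2w(q,[(*stand_xy,0)])[0][:2],z if z else s["tool_pos"][2]]
    d=R.T@(t-s["tool_pos"])*100
    y=None
    if stand_yaw is not None: y=-np.degrees((q[2]+stand_yaw-psi+np.pi)%(2*np.pi)-np.pi)
    print("shift cm",d.round(2),"yaw",y,"| now stand",w2st(q,s["tool_pos"]).round(1),"psi-stand",np.degrees(psi-q[2]).round(2),"q7",s["q"][6].round(2),"F",s["contact_force"].round(1),"op",round(s["opening"],3),"t",round(s["clock"],2))
E
python3 -c "
from fit import *
plan((16,0),.25,0)"
```

```text
shift cm [ 51.1  -52.7    0.27] yaw 16.49359310055423 | now stand [[-324.3 -650.4  252.8]] psi-stand 16.49 q7 -0.22 F [-0.1 -0.4 -0.2] op 1.003 t 0.75
```

```bash
python3 -m inch '[[0,[51.1,-52.7,0],16.5],[0,[51.1,-52.7,0],16.5],[0,[51.1,-52.7,0],16.5],[0,[51.1,-52.7,0],16.5],[0,[51.1,-52.7,0],16.5],[0,[51.1,-52.7,0],16.5],[0,[51.1,-52.7,0],16.5],[0,[51.1,-52.7,0],16.5],[0,[51.1,-52.7,0],16.5],[0,[51.1,-52.7,0],16.5],[0,[51.1,-52.7,0],16.5],[0,[51.1,-52.7,0],16.5],[0,[51.1,-52.7,0],16.5],[0,[51.1,-52.7,0],16.5],[0,[51.1,-52.7,0],16.5],[0,[51.1,-52.7,0],16.5],[0,[51.1,-52.7,0],16.5],[0,[51.1,-52.7,0],16.5],[0,[51.1,-52.7,0],16.5],[0,[51.1,-52.7,0],16.5]]'
python3 - <<'E'
from fit import *
plan((16,0),.25,0)
p=viewer.camera_params("wrist"); im=snap("wrist","w1")
print(viewer.camera_params("wrist")["world_to_cam"].round(3))
E
```

```text
clock: 2.75
tool_pos: [0.5192, 0.0264, 0.2528]
eef_rot: [1.0, -0.024, -0.0, 0.0]
contact_force: [0.1, 0.5, 0.6]
opening: 1.001
shift cm [ 0.03 -0.14  0.28] yaw -0.13675372916381603 | now stand [[ 15.7  -1.4 252.8]] psi-stand -0.14 q7 -1.78 F [0.1 0.5 0.6] op 1.001 t 2.75
[[-0.047 -0.999  0.001  0.052]
 [ 0.959 -0.045 -0.279 -0.459]
 [ 0.279 -0.012  0.96  -0.534]
 [ 0.     0.     0.     1.   ]]
```

View pics/w1.png

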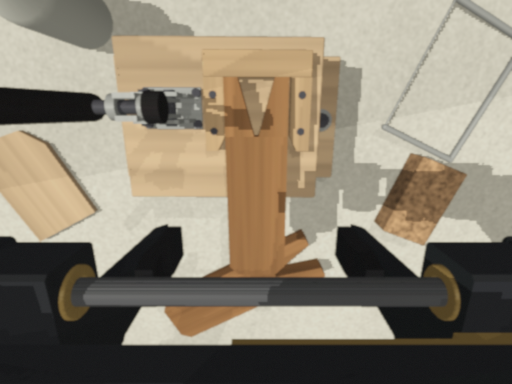

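Run:
```python
from fit import *
P=[(150,-60,110),(150,130,110),(0,130,110),(0,-60,110)]
print(proj("wrist",st2w(Q0,P)).round(1))
print("stop/guide",proj("wrist",st2w(Q0,[(115,-30,122),(115,30,122),(95,28,132),(115,28,132),(115,-28,132),(40,28,132),(40,-28,132)])).round(1))
im=cv2.imread("pics/w1.png")
c=cv2.resize(im[20:260,100:350],None,fx=2.4,fy=2.4,interpolation=cv2.INTER_CUBIC); cv2.imwrite("pics/w1c.png",c)
```

```text
[[326.2  37.6]
 [111.5  38. ]
 [133.2 199.4]
 [316.7 199. ]]
stop/guide [[292.6  78.6]
 [224.4  78.8]
 [226.2 102.3]
 [225.3  77.5]
 [291.6  77.4]
 [228.2 165.1]
 [289.1 165. ]]
```

View pics/w1c.png

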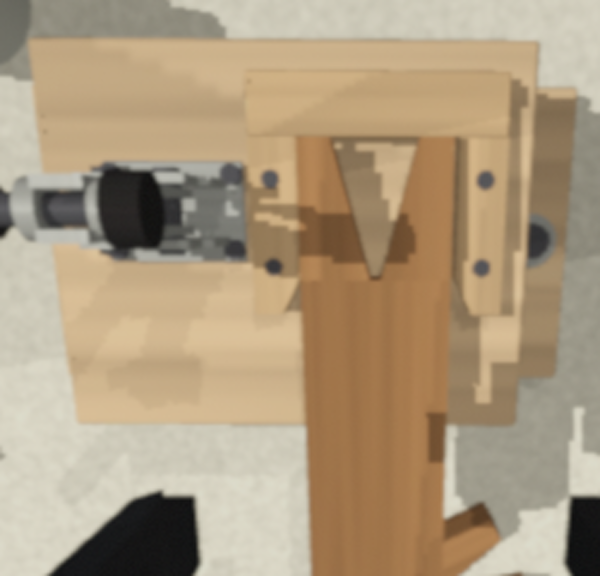

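```bash
sed -i 's/^Q0=.*/Q0=np.array([.5044,.0291,-.0440])/' fit.py
python3 -m inch '[[0,[0,-0.2,4],0],[0,[0,-0.2,8],0],[0,[0,-0.2,11],0],[0,[0,-0.2,12.4],0],[0,[0,-0.2,12.4],0],[0,[0,-0.2,12.4],0]]'
python3 - <<'E'
from fit import *
plan((16,0),.128,0)
snap("wrist","w2"); snap("scene","s2")
E
```

```text
clock: 3.4
tool_pos: [0.5199, 0.0294, 0.1291]
eef_rot: [1.0, -0.023, 0.0, 0.0]
contact_force: [0.2, 1.0, 0.1]
opening: 0.999
shift cm [0.05 0.1  0.11] yaw -0.10037919343616163 | now stand [[ 15.5   1.  129.1]] psi-stand -0.1 q7 -1.8 F [0.2 1.  0.1] op 0.999 t 3.4
```

View pics/w2.png

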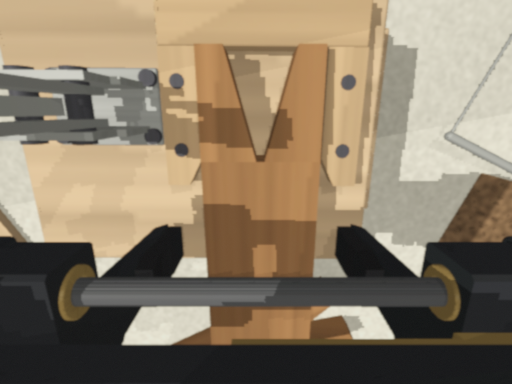

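View pics/s2.png

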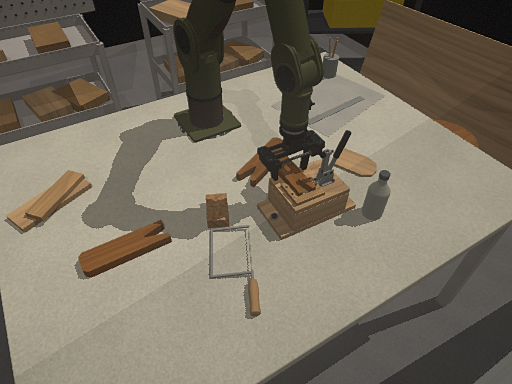

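The wrist view shows the board (cols 205–318) centred between the fingers (cols 180 and 338). I'm closing now.

```bash
python3 -m inch '[[1,[0,0,0.1],0],[1,[0,0,0.1],0],[1,[0,0,0.1],0],[1,[0,0,0.1],0],[1,[0,0,0.1],0],[1,[0,0,0.1],0],[1,[0,0,0.1],0],[1,[0,0,0.1],0]]' 30
python3 - <<'E'
from fit import *
plan((16,0),.128,0)
E
```

```text
clock: 4.3
tool_pos: [0.5198, 0.0296, 0.1279]
eef_rot: [1.0, -0.023, 0.0, 0.0]
contact_force: [-0.5, 0.4, 4.0]
opening: 0.633
shift cm [ 0.07  0.12 -0.01] yaw -0.0757613171929545 | now stand [[ 15.3   1.2 127.9]] psi-stand -0.08 q7 -1.8 F [-0.5  0.4  4. ] op 0.633 t 4.3
```

```bash
python3 -m inch '[[1,[0,0,-1.5],0],[1,[0,0,-3],0],[1,[-2,0,-4.5],0],[1,[-4.5,0,-5],0],[1,[-7,0,-5],0],[1,[-7.5,0,-5],0],[1,[-7.5,0,-5],0]]'
python3 - <<'E'
from fit import *
plan((-60,0),.178,0)
snap("wrist","w3"); snap("scene","s3")
E
```

```text
clock: 5.0
tool_pos: [0.4443, 0.0332, 0.1775]
eef_rot: [1.0, -0.022, -0.0, 0.0]
contact_force: [0.3, -0.0, -2.2]
opening: 0.631
shift cm [ 0.02  0.15 -0.05] yaw -0.03220358756323633 | now stand [[-60.2   1.5 177.5]] psi-stand -0.03 q7 -1.82 F [ 0.3 -0.  -2.2] op 0.631 t 5.0
```

View pics/w3.png

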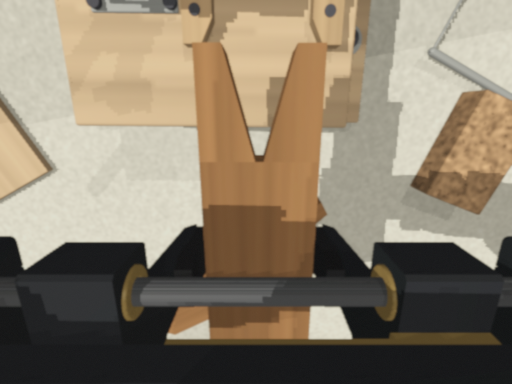

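```bash
python3 -m inch '[[1,[0,0,0],-8],[1,[0,0,0],-16],[1,[0,0,0],-24],[1,[0,0,0],-32],[1,[0,0,0],-40],[1,[0,0,0],-48],[1,[0,0,0],-56],[1,[0,0,0],-64],[1,[0,0,0],-72],[1,[0,0,0],-80],[1,[0,0,0],-88],[1,[0,0,0],-90],[1,[0,0,0],-90]]'
python3 -m inch '[[1,[0,0,0],-8],[1,[0,0,0],-16],[1,[0,0,0],-24],[1,[0,0,0],-32],[1,[0,0,0],-40],[1,[0,0,0],-48],[1,[0,0,0],-56],[1,[0,0,0],-64],[1,[0,0,0],-72],[1,[0,0,0],-80],[1,[0,0,0],-88],[1,[0,0,0],-90],[1,[0,0,0],-90]]'
python3 - <<'E'
from fit import *
plan((-50,0),.128,np.pi)
snap("wrist","w4"); snap("top","t4"); snap("scene","s4")
im=cv2.imread("pics/t4.png"); cv2.imwrite("pics/t4c.png",cv2.resize(im[120:290,135:275],None,fx=3.4,fy=3.4,interpolation=cv2.INTER_CUBIC))
E
```

```text
clock: 6.4
tool_pos: [0.4457, 0.033, 0.1775]
eef_rot: [0.724, 0.69, 0.0, 0.0]
contact_force: [-1.1, 0.1, -2.4]
opening: 0.634
clock: 7.7
tool_pos: [0.4449, 0.033, 0.1775]
eef_rot: [0.025, 1.0, 0.0, -0.0]
contact_force: [-0.2, 0.8, -2.1]
opening: 0.631
shift cm [-0.96 -0.12  4.95] yaw -0.2920778809710032 | now stand [[-59.6   1.3 177.5]] psi-stand 179.71 q7 0.36 F [-0.2  0.8 -2.1] op 0.631 t 7.7
```

View pics/t4c.png

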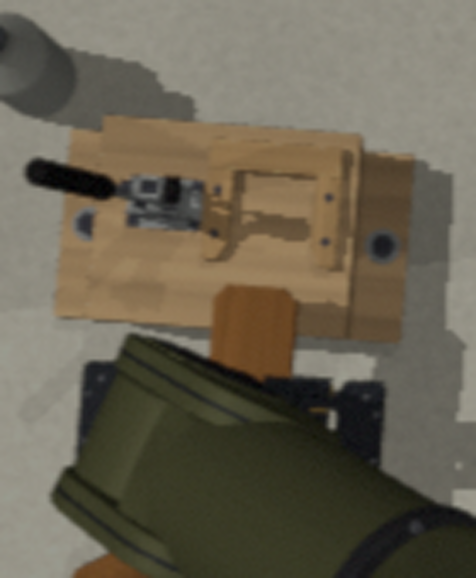

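View pics/s4.png

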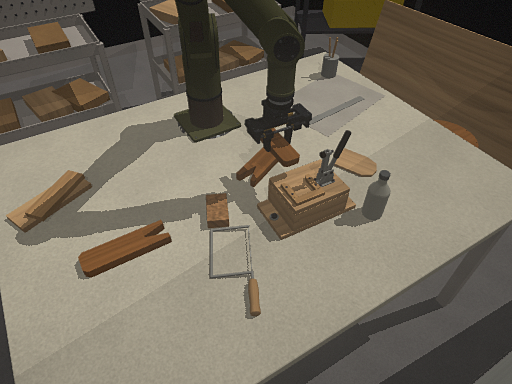

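View pics/w4.png

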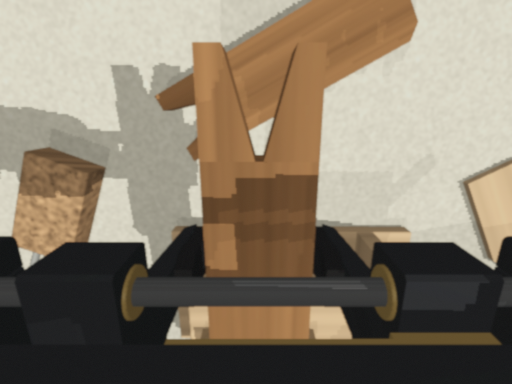

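Run:
```python
from fit import *
f=lambda a:np.array(a)/3.4+[135,120]-.35
print("board",w2st(Q0,back("top",f([(212,315),(297,315),(211,345),(296,345),(224,287),(284,290)]),.1815)).round(1))
print("slot",w2st(Q0,back("top",f([(238,180),(319,183),(235,215),(316,215)]),.122)).round(1))
im=cv2.imread("pics/t4.png"); cv2.imwrite("pics/t4d.png",cv2.resize(im[155:225,185:255],None,fx=8,fy=8,interpolation=cv2.INTER_CUBIC))
```

```text
board [[  8.4  29.3 181.5]
 [ 12.3 -28.  181.5]
 [-11.8  28.5 181.5]
 [ -7.9 -28.8 181.5]
 [ 27.8  22.6 181.5]
 [ 28.5 -18.  181.5]]
slot [[107.4  25.5 122. ]
 [109.1 -32.9 122. ]
 [ 82.   25.8 122. ]
 [ 85.9 -32.4 122. ]]
```

View pics/t4d.png

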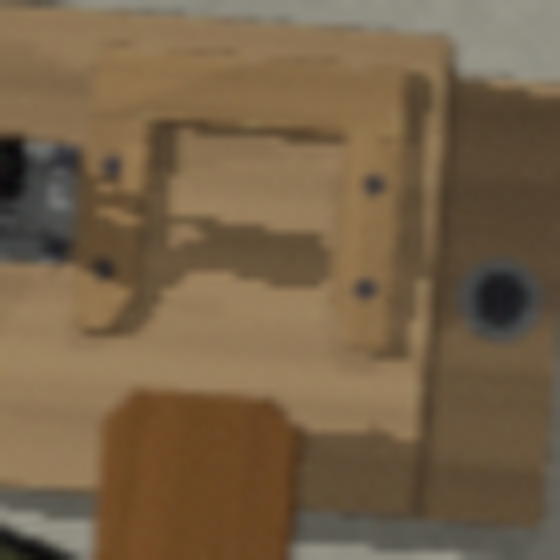

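```bash
python3 -m inch '[[1,[0,-0.17,2.5],-0.3],[1,[0,-0.17,4],-0.3],[1,[0,-0.17,4.8],-0.3],[1,[0,-0.17,4.8],-0.3],[1,[-1.5,-0.17,4.8],-0.3],[1,[-2.5,-0.17,4.8],-0.3],[1,[-3,-0.17,4.8],-0.3],[1,[-3.5,-0.17,4.8],-0.3],[1,[-4,-0.17,4.8],-0.3],[1,[-4,-0.17,4.8],-0.3]]'
python3 - <<'E'
from fit import *
plan((24.7,0),.128,np.pi)
snap("top","t5"); snap("scene","s5")
im=cv2.imread("pics/t5.png"); cv2.imwrite("pics/t5d.png",cv2.resize(im[155:225,185:255],None,fx=8,fy=8,interpolation=cv2.INTER_CUBIC))
E
```

```text
clock: 8.85
tool_pos: [0.4852, 0.0296, 0.1299]
eef_rot: [0.02, 1.0, 0.0, 0.0]
contact_force: [0.5, 0.3, -1.1]
opening: 0.635
shift cm [-4.39  0.01  0.19] yaw 0.20437889012216612 | now stand [[-19.2  -0.3 129.9]] psi-stand 180.2 q7 0.36 F [ 0.5  0.3 -1.1] op 0.635 t 8.85
```

View pics/t5d.png

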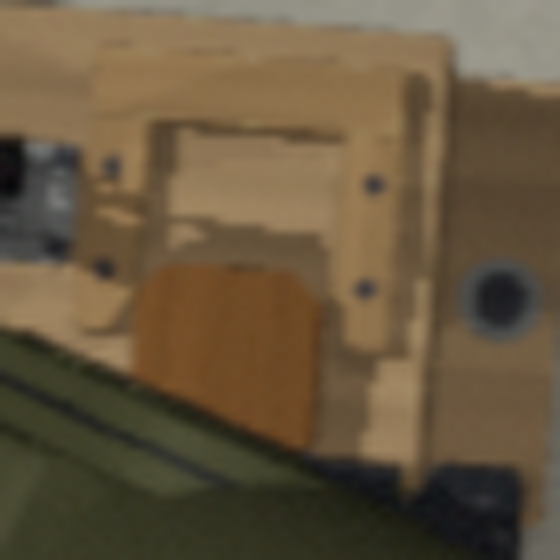

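Run:
```python
from fit import *
im=cv2.imread("pics/t5.png"); c=cv2.resize(im[155:225,185:255],None,fx=8,fy=8,interpolation=cv2.INTER_CUBIC)
def L(a,b,col):
    p=(proj("top",st2w(Q0,[a,b]))-[185,155]+.5)*8
    cv2.line(c,tuple(p[0].round().astype(int).tolist()),tuple(p[1].round().astype(int).tolist()),col,1)
for s in(30,-30): L((115,s,122),(65,s,122),(0,255,0))
L((115,30,122),(115,-30,122),(0,255,0))
L((150,-60,110),(0,-60,110),(0,255,255));L((150,-60,110),(150,130,110),(0,255,255))
for s in(28,-28): L((71,s,134),(0,s,134),(255,255,0))
L((71,28,134),(71,-28,134),(255,255,0))
cv2.imwrite("pics/t5o.png",c)
```

```text
(no output)
```

View pics/t5o.png

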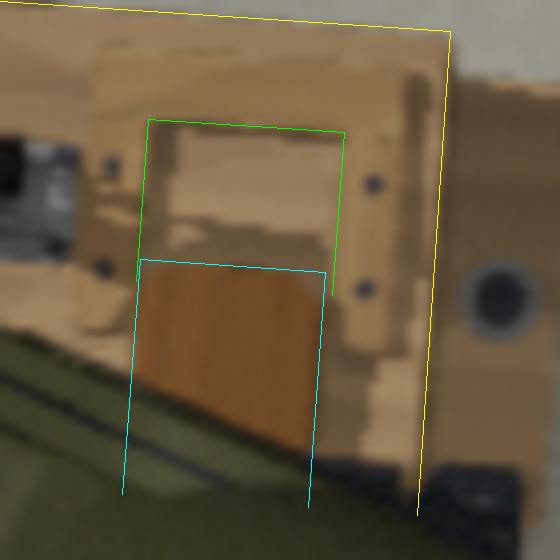

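```bash
python3 -m inch '[[1,[-0.7,-0.05,0],0.2],[1,[-1.4,-0.05,0],0.2],[1,[-2.1,-0.05,0],0.2],[1,[-2.8,-0.05,0],0.2],[1,[-3.3,-0.05,0],0.2],[1,[-3.7,-0.05,0],0.2],[1,[-3.7,-0.05,0],0.2]]'
python3 - <<'E'
from fit import *
plan((24.7,0),.128,np.pi)
snap("top","t6"); snap("scene","s6")
im=cv2.imread("pics/t6.png"); c=cv2.resize(im[155:225,185:255],None,fx=8,fy=8,interpolation=cv2.INTER_CUBIC)
im=cv2.imread("pics/s6.png"); d=cv2.resize(im[140:235,255:365],None,fx=5.9,fy=5.9,interpolation=cv2.INTER_CUBIC)
cv2.imwrite("pics/t6o.png",c); cv2.imwrite("pics/s6o.png",d)
E
```

```text
clock: 9.65
tool_pos: [0.5222, 0.0277, 0.1297]
eef_rot: [0.022, 1.0, 0.0, 0.0]
contact_force: [-0.6, 0.4, -2.5]
opening: 0.635
shift cm [-0.69  0.07  0.17] yaw -0.0006247678592301617 | now stand [[ 17.8  -0.7 129.7]] psi-stand 180.0 q7 0.45 F [-0.6  0.4 -2.5] op 0.635 t 9.65
```

View pics/t6o.png

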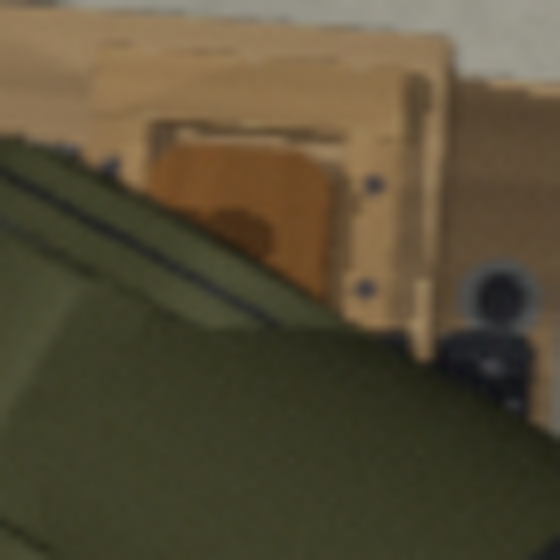

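View pics/s6o.png

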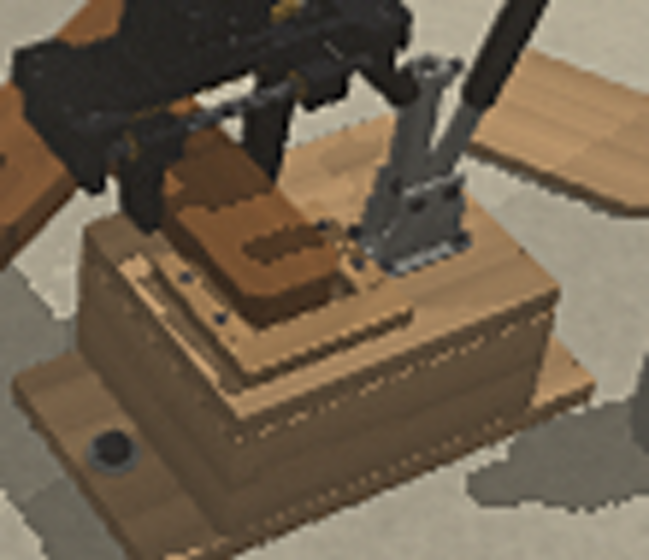

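```bash
python3 -m inch '[[1,[0,0.03,0.12],0],[1,[-0.3,0.03,0.12],0],[1,[-0.5,0.03,0.12],0],[1,[-0.6,0.03,0.12],0],[1,[-0.6,0.03,0.12],0]]'
python3 -c "
from fit import *
plan((24.7,0),.128,np.pi)"
python3 -m inch '[[1,[-0.1,0,0],0],[1,[-0.2,0,0],0],[1,[-0.3,0,0],0],[1,[-0.3,0,0],0]]'
python3 -c "
from fit import *
plan((24.7,0),.128,np.pi)"
```

```text
clock: 10.25
tool_pos: [0.5278, 0.0277, 0.1285]
eef_rot: [0.022, 1.0, 0.0, 0.0]
contact_force: [-1.1, 0.3, -2.2]
opening: 0.636
shift cm [-0.12  0.04  0.05] yaw 0.020706028655923962 | now stand [[ 23.5  -0.4 128.5]] psi-stand 180.02 q7 0.46 F [-1.1  0.3 -2.2] op 0.636 t 10.25
clock: 10.65
tool_pos: [0.529, 0.0276, 0.1283]
eef_rot: [0.021, 1.0, -0.0, -0.001]
contact_force: [-5.2, 0.4, 1.0]
opening: 0.632
shift cm [-0.01  0.04  0.03] yaw 0.0663171952312374 | now stand [[ 24.6  -0.4 128.3]] psi-stand 180.07 q7 0.47 F [-5.2  0.4  1. ] op 0.632 t 10.65
```

```bash
python3 -m inch '[[1,[-0.1,0,0],0],[1,[-0.2,0,0.05],0],[1,[-0.3,0,0.05],0],[1,[-0.3,0,0.05],0]]'
python3 - <<'E'
from fit import *
plan((24.7,0),.128,np.pi)
snap("scene","s7"); snap("top","t7")
im=cv2.imread("pics/s7.png"); d=cv2.resize(im[140:235,255:365],None,fx=5.9,fy=5.9,interpolation=cv2.INTER_CUBIC)
cv2.imwrite("pics/s7o.png",d)
im=cv2.imread("pics/t7.png"); c=cv2.resize(im[155:225,185:255],None,fx=8,fy=8,interpolation=cv2.INTER_CUBIC)
cv2.imwrite("pics/t7o.png",c)
E
```

```text
clock: 11.05
tool_pos: [0.5291, 0.0276, 0.128]
eef_rot: [0.021, 1.0, -0.001, -0.004]
contact_force: [-12.4, 0.1, 8.4]
opening: 0.63
shift cm [ 0.    0.04 -0.  ] yaw 0.10837718120799424 | now stand [[ 24.7  -0.4 128. ]] psi-stand 180.11 q7 0.47 F [-12.4   0.1   8.4] op 0.63 t 11.05
```

View pics/s7o.png

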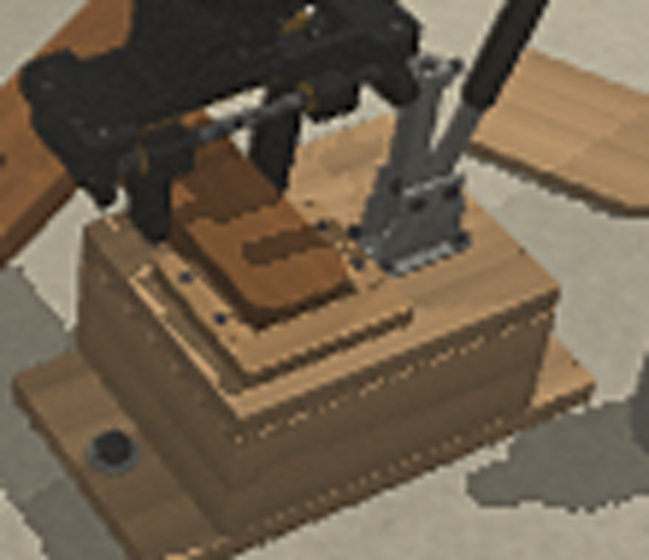

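View pics/t7o.png

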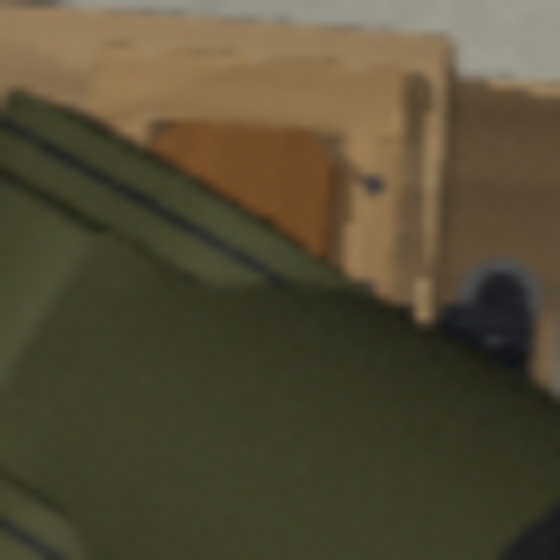

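```bash
python3 -m inch '[[0.8,[0.2,0,-0.05],0],[0,[0.2,0,-0.05],0],[0,[0.2,0,-0.05],0],[0,[0.2,0,-0.05],0],[0,[0.2,0,-0.05],0],[0,[0.2,0,-0.05],0],[0,[0.2,0,-3],0],[0,[0.2,0,-7],0],[0,[0.2,0,-11],0],[0,[0.2,0,-15],0],[0,[0.2,0,-17],0],[0,[0.2,0,-17],0]]'
python3 - <<'E'
from fit import *
plan((20,0),.30,np.pi)
snap("scene","s8"); 
im=cv2.imread("pics/s8.png"); d=cv2.resize(im[120:235,230:365],None,fx=5,fy=5,interpolation=cv2.INTER_CUBIC)
cv2.imwrite("pics/s8o.png",d); snap("wrist","w8")
E
```

```text
clock: 12.35
tool_pos: [0.5331, 0.0284, 0.301]
eef_rot: [0.022, 1.0, 0.001, 0.003]
contact_force: [0.3, -0.3, 0.3]
opening: 1.001
shift cm [ 0.87 -0.06  0.1 ] yaw 0.011986431047436347 | now stand [[ 28.7   0.6 301. ]] psi-stand 180.01 q7 0.73 F [ 0.3 -0.3  0.3] op 1.001 t 12.35
```

View pics/s8o.png

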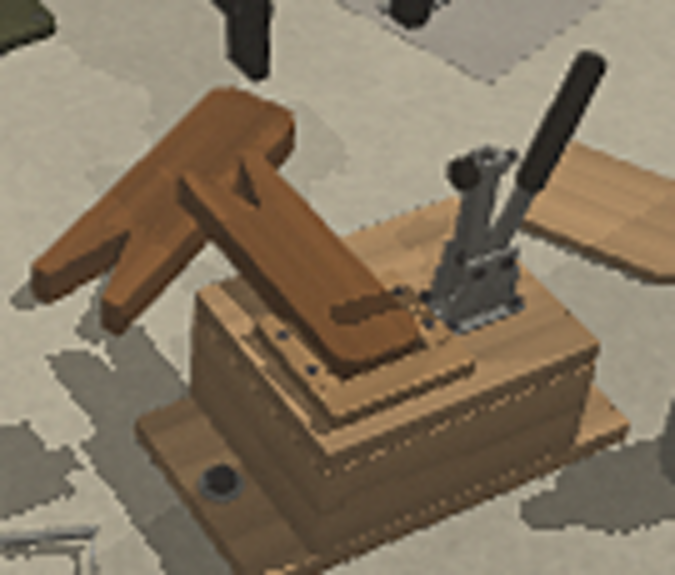

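View pics/w8.png

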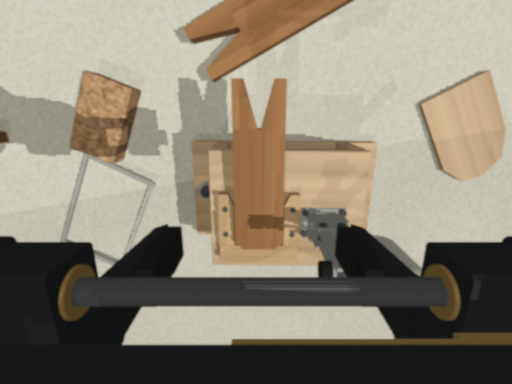

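```bash
python3 -m inch '[[1,[0,0,-0.5],8],[1,[0,0,-0.5],16],[1,[0,0,-0.5],24],[1,[0,0,-0.5],32],[1,[0,0,-0.5],40],[1,[-2,2,-0.5],48],[1,[-4,4,-0.5],56],[1,[-5.9,6,-0.5],64],[1,[-5.9,7.4,-0.5],72],[1,[-5.9,7.4,-0.5],80],[1,[-5.9,7.4,-0.5],88],[1,[-5.9,7.4,-0.5],90],[1,[-5.9,7.4,-0.5],90],[1,[-5.9,7.4,-0.5],90]]' 40
python3 - <<'E'
from fit import *
plan((88,78),.266,np.pi/2)
snap("scene","s9"); snap("top","t9")
im=cv2.imread("pics/s9.png"); d=cv2.resize(im[90:235,240:400],None,fx=4,fy=4,interpolation=cv2.INTER_CUBIC)
cv2.imwrite("pics/s9o.png",d)
E
```

```text
clock: 13.85
tool_pos: [0.5935, 0.0986, 0.3023]
eef_rot: [0.722, 0.692, -0.001, -0.0]
contact_force: [-0.0, -0.8, -0.0]
opening: 0.004
shift cm [0.47 0.21 3.63] yaw 0.15720683134349497 | now stand [[ 85.9  73.3 302.3]] psi-stand 90.16 q7 -0.63 F [-0.  -0.8 -0. ] op 0.004 t 13.85
```

View pics/s9o.png

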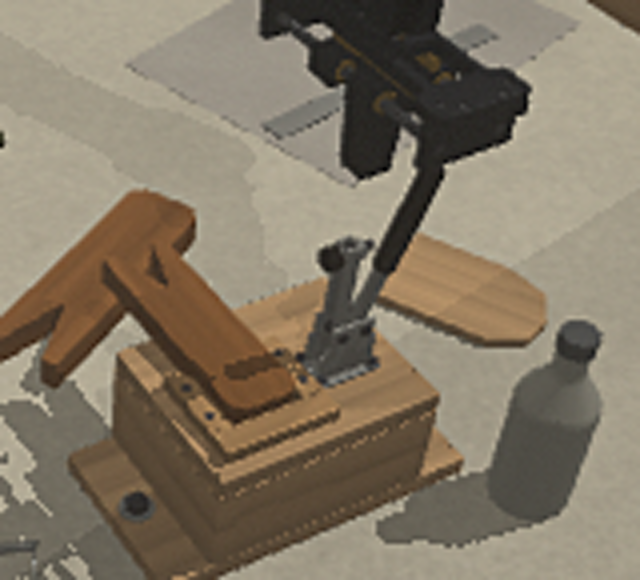

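View pics/t9.png

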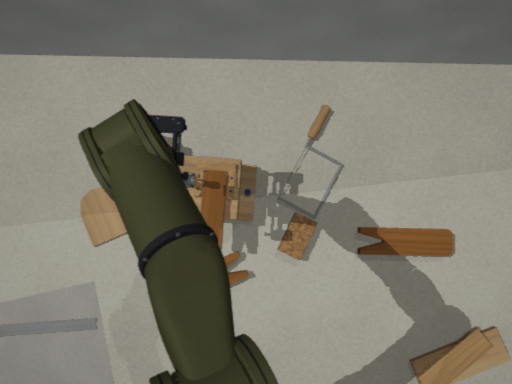

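```bash
python3 -m inch '[[1,[0.5,0.2,1.8],0],[1,[0.5,0.2,3.6],0],[1,[0.5,0.2,3.6],0],[1,[0.5,0.2,3.6],0]]'
python3 - <<'E'
from fit import *
plan((88,78),.266,np.pi/2)
s=w2st(Q0,r.get_state()["tool_pos"])[0]
for th in (1.3,1.2,1.1,1,.9,.8,.7,.6,.5,.4,.3,.2,.1,.05,0,-.03):
    y=90+105*np.cos(th)-9*np.sin(th)-9; z=150+105*np.sin(th)+9*np.cos(th)+14
    print(th,((y-s[1])/10).round(2),(-(z-s[2])/10).round(2))
E
```

```text
clock: 14.35
tool_pos: [0.596, 0.1036, 0.2671]
eef_rot: [0.722, 0.692, -0.0, -0.0]
contact_force: [-0.1, -0.8, -0.0]
opening: 0.005
shift cm [-0.05 -0.02  0.11] yaw 0.0513870618393571 | now stand [[ 88.2  78.5 267.1]] psi-stand 90.05 q7 -0.67 F [-0.1 -0.8 -0. ] op 0.005 t 14.35
1.3 2.19 -0.04
1.2 3.22 0.2
1.1 4.21 0.55
1 5.17 0.99
0.9 6.08 1.53
0.8 6.92 2.15
0.7 7.7 2.86
0.6 8.41 3.64
0.5 9.04 4.49
0.4 9.57 5.4
0.3 10.02 6.35
0.2 10.37 7.35
0.1 10.61 8.37
0.05 10.7 8.89
0 10.75 9.41
-0.03 10.78 9.73
```

```bash
python3 -m inch '[[1,[1.5,0,0],0],[1,[2.2,0,0],0],[1,[2.7,0,0.1],0],[1,[3.2,0,0.2],0],[1,[3.7,0,0.37],0],[1,[4.2,0,0.55],0],[1,[4.7,0,0.77],0],[1,[5.2,0,1],0],[1,[5.65,0,1.25],0],[1,[6.1,0,1.53],0],[1,[6.5,0,1.85],0],[1,[6.9,0,2.15],0],[1,[6.9,0,2.15],0]]'
python3 - <<'E'
from fit import *
plan((88,78),.266,np.pi/2)
snap("scene","s10")
im=cv2.imread("pics/s10.png"); d=cv2.resize(im[90:235,240:400],None,fx=4,fy=4,interpolation=cv2.INTER_CUBIC)
cv2.imwrite("pics/s10o.png",d)
E
```

```text
clock: 15.65
tool_pos: [0.5985, 0.1735, 0.2448]
eef_rot: [0.722, 0.692, -0.0, -0.0]
contact_force: [-0.5, -0.0, 0.7]
opening: 0.003
shift cm [-7.04  0.02 -2.12] yaw 0.09231786348537675 | now stand [[ 87.6 148.4 244.8]] psi-stand 90.09 q7 -0.78 F [-0.5 -0.   0.7] op 0.003 t 15.65
```

View pics/s10o.png

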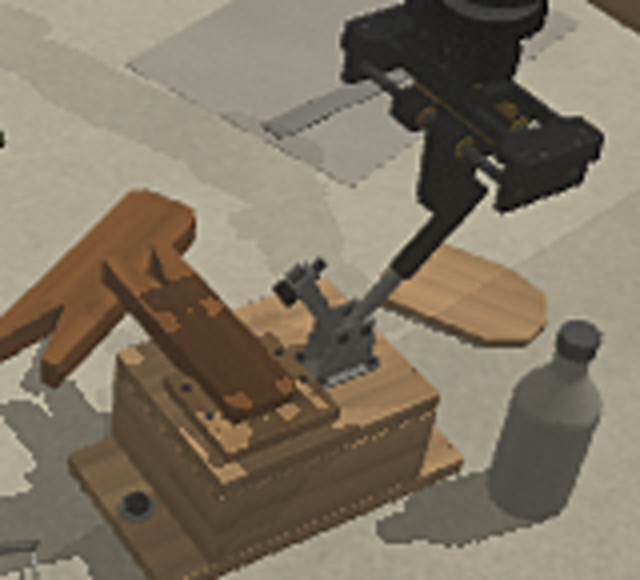

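```bash
python3 -m inch '[[1,[0.4,0,0.35],0],[1,[0.8,0,0.7],0],[1,[1.15,0,1.1],0],[1,[1.5,0,1.5],0],[1,[1.8,0,1.9],0],[1,[2.1,0,2.3],0],[1,[2.4,0,2.8],0],[1,[2.65,0,3.25],0],[1,[2.9,0,3.7],0],[1,[3.1,0,4.2],0],[1,[3.3,0,4.7],0],[1,[3.4,0,5.2],0],[1,[3.5,0,5.7],0],[1,[3.6,0,6.2],0],[1,[3.6,0,6.2],0]]'
python3 -c "
from fit import *
plan((88,78),.266,np.pi/2)"
python3 -m inch '[[1,[0,0,0.3],0],[1,[0,0,0.5],0],[1,[0,0,0.7],0],[1,[0,0,0.9],0],[1,[0,0,1],0],[1,[0,0,1],0]]'
python3 -c "
from fit import *
plan((88,78),.266,np.pi/2)"
```

```text
clock: 17.2
tool_pos: [0.6002, 0.2092, 0.1828]
eef_rot: [0.722, 0.692, -0.0, -0.0]
contact_force: [0.2, -0.5, 0.5]
opening: 0.004
shift cm [-10.61  -0.    -8.32] yaw 0.06619748279445688 | now stand [[ 87.8 184.1 182.8]] psi-stand 90.07 q7 -0.86 F [ 0.2 -0.5  0.5] op 0.004 t 17.2
clock: 17.8
tool_pos: [0.6006, 0.2089, 0.1738]
eef_rot: [0.722, 0.692, 0.0, 0.0]
contact_force: [-0.9, 2.0, 2.4]
opening: 0.004
shift cm [-10.58  -0.03  -9.23] yaw 0.03400018603312458 | now stand [[ 88.2 183.9 173.8]] psi-stand 90.03 q7 -0.87 F [-0.9  2.   2.4] op 0.004 t 17.8
```

```bash
python3 -m inch '[[1,[0,0,0.1],0],[1,[0,0,0.2],0],[1,[0,0,0.3],0],[1,[0,0,0.3],0]]'
python3 -m inch '[[1,[0,0,0.1],0],[1,[0,0,0.2],0],[1,[0,0,0.3],0],[1,[0,0,0.3],0]]'
python3 -c "
from fit import *
plan((88,78),.266,np.pi/2)"
```

```text
clock: 18.2
tool_pos: [0.6007, 0.209, 0.1731]
eef_rot: [0.722, 0.692, 0.001, 0.001]
contact_force: [-5.3, -1.9, 17.6]
opening: 0.005
clock: 18.6
tool_pos: [0.6008, 0.2091, 0.1727]
eef_rot: [0.722, 0.691, 0.001, 0.001]
contact_force: [-9.8, -3.0, 33.3]
opening: 0.005
shift cm [-1.061e+01 -1.000e-02 -9.330e+00] yaw 0.005290596606820055 | now stand [[ 88.4 184.1 172.7]] psi-stand 90.01 q7 -0.87 F [-9.8 -3.  33.3] op 0.005 t 18.6
```

```bash
python3 -m inch '[[1,[0,0,-0.6],0],[1,[0,0,-2],0],[1,[0,0,-6],0],[1,[0,0,-10],0],[1,[0,0,-14],0],[1,[-4,-3,-18],0],[1,[-8,-8,-20],0],[1,[-12,-13,-20],0],[1,[-15,-18,-20],0],[1,[-15,-20,-20],0],[1,[-15,-22,-20],0],[1,[-15,-22,-20],0],[1,[-15,-22,-20],0]]'
python3 - <<'E'
from fit import *
plan((88,78),.266,np.pi/2)
snap("scene","s11"); snap("top","t11")
im=cv2.imread("pics/s11.png"); d=cv2.resize(im[110:240,230:390],None,fx=4,fy=4,interpolation=cv2.INTER_CUBIC)
P=np.array([(88,90,150),(88,220,150),(88,0,132)])
p=(proj("scene",st2w(Q0,P))-[230,110]+.5)*4
for a in p: cv2.circle(d,tuple(a.round().astype(int).tolist()),4,(0,255,0),1)
cv2.imwrite("pics/s11o.png",d)
im=cv2.imread("pics/t11.png"); cv2.imwrite("pics/t11o.png",cv2.resize(im[120:290,95:275],None,fx=3.4,fy=3.4,interpolation=cv2.INTER_CUBIC))
E
```

```text
clock: 19.9
tool_pos: [0.3743, 0.0679, 0.368]
eef_rot: [0.723, 0.691, 0.0, 0.001]
contact_force: [0.8, 0.2, 0.1]
opening: 0.004
shift cm [ 4.51 21.96 10.22] yaw -0.009303281485747189 | now stand [[-131.7   33.   368. ]] psi-stand 89.99 q7 -0.59 F [0.8 0.2 0.1] op 0.004 t 19.9
```

View pics/s11o.png

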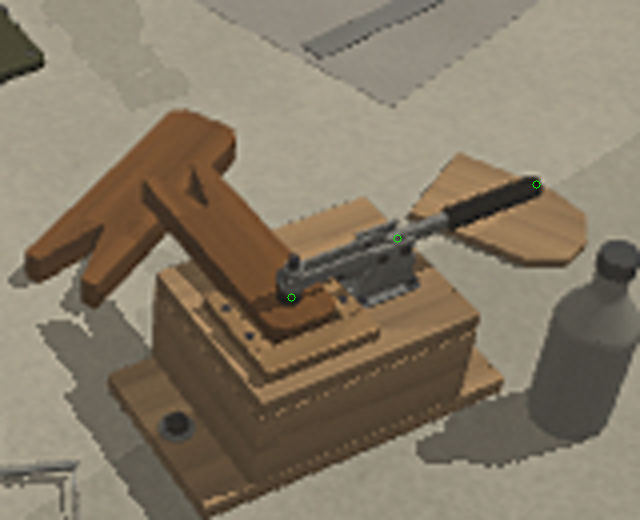

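View pics/t11o.png

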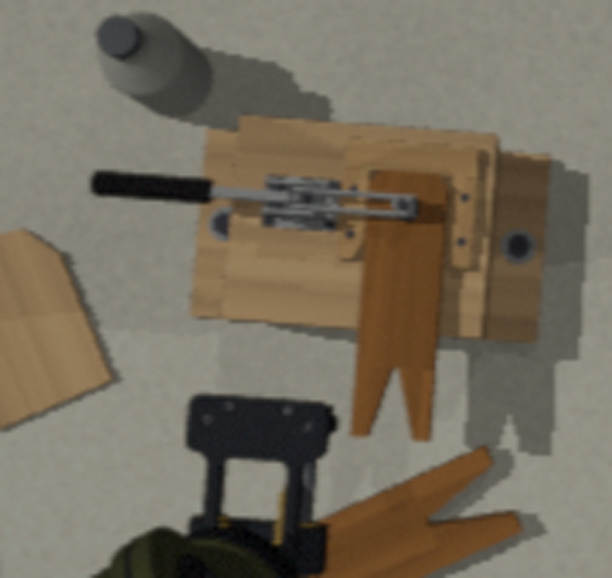

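```bash
python3 -c "
from plant import r
print(r.finish_job())"
```

```text
the job is handed in; nothing more can be done
None
```

The board is turned end for end: its plain end is against the stop, the V-notched end sticks out, and the clamp is shut on it. I handed the job in at about 20 s of the 64 s allowed.

**Board:** I gripped the 190 × 56 mm board in the stand. The two loose boards measured about 250 mm, so I ruled them out as look-alikes. I lifted it clear, turned it 180°, slid it in between the guide strips and pushed until it stopped. The push read 12 N with no further travel, at the position I had worked out for fully home.

**Clamp:** I swung the handle down with the closed fingers. It came up firm at about 33 N, which is past the bite and on the end stop.

**Last checks:**
- **Pictures:** in the scene and top views the handle's tip and the rubber foot lie where the closed clamp should put them. The board is between the strips and against the stop.
- **Robot:** it was clear of everything, reading about 0 N.
- **Bystanders:** nothing in the pictures or the path suggested I had touched them, but I did not measure their positions again at the end.
- **Calibration:** the cameras disagreed by about 1 to 2 mm on the stand's position. The guide flare absorbed that, and no check failed.

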